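Dial the wheel lock of the bench key safe and slide its bolt home

ROBOT

A 7-joint arm with a two-finger parallel gripper is mounted at the origin on a cart in front of the work surface, level with it; the furniture and walls round the work are solid. World frame = base frame: x ahead of the robot, y to its left, z up, the work surface at z = 0. Lengths are in m, angles in rad, forces in N, time in s.
With the tool pointing down it reaches from about 0.4 to 0.925 m from the base axis. Payload 5.6 kg.
Tool frame: the origin (TCP) lies midway between the tips of the shut fingers; the grasp point (between the pads) lies 19 mm behind it (r.grip_point_offset is the distance from the TCP to the grasp point, in m); z points along the fingers, y is the line along which they close (so a half turn about z gives the same grasp; the last joint's range is limited). The gripper opens to 85 mm and grips with 20 to 120 N. Pads are 22 mm wide; open, the fingers measure 114 mm over their backs; the gripper's body (76 mm by 85 mm) begins 54 mm behind the grasp point. The pads swing forward as they close: fully open they stand 13 mm farther back than shut.
Start: joints at [-1.393, 0.468, -0.012, 1.603, 0.006, 1.071, -0.056], TCP at [0.142, 0.634, 0.231] pointing down, gripper open.
Joint ranges: [-2.53, 2.53], [-0.31, 2.02], [-1.57, 1.55], [0.28, 2.44], [-1.29, 4.43], [0.15, 1.84], [-2.92, 2.92]. Speed limits (rad/s): [2.57, 2.57, 3.14, 3.14, 3.14, 3.14, 3.14].

INTERFACE

Orientations are given as a rotation vector (axis times angle).
In Python, from station import get_state, viewer, r gives the robot as it stands. The module is installed in compiled form; this text tells all that it offers.
- The arm moves only by the tool jog_arm, never from a script. Its argument "plan" is a list of rows, each a list of 3 entries, a list of its own where there are three numbers: the shift along the world's x, y, z scaled (see below), then the turn, a rotation vector about the world's x, y, z scaled (see below), then the gripper command: -1 is fully open, 1 is shut, values between are in proportion. In form: [[[tx, ty, tz], [wx, wy, wz], jaw], ...]. A call has exactly 5 rows; each row is the pose to reach, as a shift and turn from the pose commanded when the call began, turning the shorter way round; what a row does not reach only later rows make up. The controller multiplies each number of a shift by 300 mm and each number of a turn by 2 pi rad. A row lasts 1/12 s, in which the tool goes at most 41.7 mm and 7.16 degrees, less where a joint would pass 70% of its speed; a pose out of reach is approached as far as the arm can. A call with a number of a shift or a turn outside -1 to 1 is refused whole. A call with a gripper value outside its range is refused whole. The fingers move at their own pace and stop on an object; "force" is the grip in N (left out, the last holds). Time passes only in rows, so rows that repeat a pose let the fingers close, or fill a call up. It gives the time, the measured TCP pose, the force, the opening and the grip force at its end, in the units of the state.
- get_state(): the state, without advancing time (a new reading comes with each control period).
- viewer.read_camera(name): name is "scene" or "top" or "wrist"; returns the picture (480x640x3 uint8, red, green, blue); there is no depth.
- viewer.camera_params(name): a dict with "fx", "fy", "cx", "cy" (pixels), "world_from_camera" (4x4, takes a point from camera to world coordinates); the wrist camera has in their place "hand_eye" (4x4, takes a point from camera to tool coordinates, whose origin is the TCP and whose axes are the flange's). Camera axes: x right, y down, z forward; pixel columns grow to the right and rows downward; lengths in m; the calibration is good to about 2 mm. A picture is of the moment at which its call begins: read the wrist's pose just before it. camera_params takes no time and is no camera call.
- r.close_job(): hands the job in; it is judged then, once.
The state is a dict: "clock": time; "joint_positions": joint angles; "qvel": joint speeds; "tau": joint torques, N m; "position": TCP position; "eef_rot": TCP orientation; "ft_force": force on the tool from outside, world axes, zero at the start; "torque": the same for the moment, N m; "gripper_width": finger opening in m; "finger_force": force on a finger pad.
Only numpy, scipy, OpenCV 4.12 (cv2) and the standard library are available. Lean on these libraries where they do the work, as an engineer would, in place of code of your own. Each camera call takes 0.05 s, during which the arm holds its last target. There are 200 camera calls.

TASK

Open the blue wheel lock: working from left to right, one wheel at a time and without turning its neighbours, roll the three black thumbwheels with a fingertip until their tops show 3, 5 and 2 pips at the yellow reading line, then slide the red bolt tab all the way to the left. Press and push gently, with about 10 N and never as much as 20 N, and leave the tape measure, the paint tin and the spark plug beside the lock where they are.

Things in the scene. Friction and masses are not known exactly. Their poses are not given: they have to be found in the camera images.
- cradle: fixed dark steel cradle, 152 x 182 mm, 30 mm high, holding the blue lock case; origin at bench level directly below the middle wheel's axle; x points away from the robot across the wheels, y to the left along their axle. Case: x -60 to +80, y -85 to +85 mm. How high it stands in the cradle differs every time and is not reported: its flat top lies 67 to 77 mm above the bench
- dial_foot (a point): point on the bench below the middle wheel's axle (same as the cradle's origin). Wheels: black, smooth rim, 52 mm diameter, 20 mm wide, 40 mm apart, tops 19 mm above the case's top (so 86 to 96 mm above the bench: feel for them). Each is sprung: sinks 1 mm per 4 N pressed (at most 10 mm), springs back
- bolt_foot (a point): point on the bench at x +62, y 0 mm in the cradle's frame, below mid-travel of the bolt's red ribbed tab, which stands upright on the case's top behind the wheels: 18 mm along x, 14 mm along y, 25 mm tall, centred at y -12.5 mm + travel
- wheel_left (a joint): angle (rad) of the left wheel (centre x 0, y +40 mm in the cradle's frame). 0 has the face with 1 white pip on top, 1.047 (60 degrees) 2 pips, ... 5.236 6 pips, 6.283 again 1; endless. Grows as its top moves away from the robot. Dry friction, about 2.3 N along the rim; stays where left; a light touch slips (grip may be only half the press). Code: 3 pips = 2.094 or whole turns more or less
- wheel_middle (a joint): angle (rad) of the middle wheel (centre x 0, y 0 mm in the cradle's frame). 0 has the face with 1 white pip on top, 1.047 (60 degrees) 2 pips, ... 5.236 6 pips, 6.283 again 1; endless. Grows as its top moves away from the robot. Dry friction, about 2.3 N along the rim; stays where left; a light touch slips (grip may be only half the press). Code: 5 pips = 4.189 or whole turns more or less
- wheel_right (a joint): angle (rad) of the right wheel (centre x 0, y -40 mm in the cradle's frame). 0 has the face with 1 white pip on top, 1.047 (60 degrees) 2 pips, ... 5.236 6 pips, 6.283 again 1; endless. Grows as its top moves away from the robot. Dry friction, about 2.3 N along the rim; stays where left; a light touch slips (grip may be only half the press). Code: 2 pips = 1.047 or whole turns more or less
- bolt (a joint): travel (m) of the bolt with the red tab: 0 at the right (locked, the start), 0.025 at the left against its stop (open). Slides along the cradle's +y against about 3 N of friction and stays where it is left; blocked after about 8 mm unless each wheel stands within about 11 degrees of its code
- tape_measure_mid (a point): yellow tape measure, 71 x 76 x 34 mm, to the right of the lock; the point is its centre, half-way up. Bystander, leave it where it is
- paint_tin_mid (a point): upright paint tin, 78 mm across and 78 mm tall, to the left of the lock; the point is its centre, half-way up. Bystander, leave it where it is
- spark_plug_mid (a point): spark plug lying on the bench, 21 x 90 x 18 mm, in front of the lock; the point is its centre, half-way up. Bystander, leave it where it is

How it is judged:
By the outcome, as a careful person would: the job done as asked, in the order asked, and still so for the second after the job is handed in, with the robot touching nothing.
It also fails if it takes over 67 s, if anything falls off the work surface, if the arm or the gripper's body presses on something with over 40 N, if the wrist force passes 120 N, or if a joint passes its speed limit or range.

## Working session

There is one attempt and no reset: what is moved stays moved. The work goes in short steps, Python scripts to look and compute and a tool call to move; the robot and the scene stay as the last step left them, time stands still between calls to the robot, and variables do not carry over. Pictures are saved under pics/ and viewed, at most 10 in all, crops included, and the job is handed in when it is done.

Besides the shell and the picture viewer there is one more tool, called after ">>>" by a JSON object that holds its "name" and its "arguments". jog_arm: Moves the arm, as the interface text tells. Its arguments: {"type":"object","properties":{"plan":{"type":"array","items":{"type":"array"}},"force":{"type":"number"}},"required":["plan"]}

```bash
mkdir -p pics; python3 - <<'E'
from station import get_state, viewer, r
import cv2
print({k:v for k,v in get_state().items()})
for n in ("scene","top"):
    im=viewer.read_camera(n); cv2.imwrite(f"pics/{n}0.png",im[...,::-1]); print(n,viewer.camera_params(n))
print(viewer.camera_params("wrist"))
E
```

```text
{'clock': 0.0, 'joint_positions': array([-1.39299175,  0.46839568, -0.01160248,  1.60364138,  0.00604187,
        1.0713695 , -0.05628582]), 'qvel': array([-1.24359703e-03, -2.17745473e-03, -7.37841687e-05, -1.17743566e-03,
       -8.55831639e-04, -4.13985334e-04, -5.71494521e-04]), 'tau': array([-6.79292134e-04, -5.32393277e+01,  2.13162485e-02, -2.51307911e+01,
        1.14545081e-02,  7.74192740e-03,  5.69942173e-06]), 'position': array([0.14231563, 0.63365669, 0.23031897]), 'eef_rot': array([-3.46177515e-01, -3.12242445e+00,  2.79592373e-03]), 'ft_force': array([ 0.45808092,  0.17333357, -0.2794902 ]), 'torque': array([-0.00829469,  0.01452892, -0.01917693]), 'finger_force': 0.0, 'gripper_width': 0.08533885466330624}
scene {'fx': 586.9390638155136, 'fy': 586.9390638155136, 'cx': 320.0988955758925, 'cy': 245.99597504437546, 'world_from_camera': array([[ 0.78465899, -0.39073584,  0.48128554,  0.02478161],
       [-0.61989975, -0.50190446,  0.60317179, -0.56010466],
       [ 0.00587852, -0.77163296, -0.6360409 ,  0.71842893],
       [ 0.        ,  0.        ,  0.        ,  1.        ]])}
top {'fx': 582.7228297841025, 'fy': 582.7228297841025, 'cx': 319.55928198056097, 'cy': 230.2018260386548, 'world_from_camera': array([[-0.01959416, -0.98440162,  0.1748414 ,  0.30419513],
       [-0.99944141,  0.0240204 ,  0.0232354 ,  0.0290386 ],
       [-0.02707273, -0.17428845, -0.98432241,  1.26452413],
       [ 0.        ,  0.        ,  0.        ,  1.        ]])}
{'fx': 410.00866639318735, 'fy': 410.00866639318735, 'cx': 318.81298639475847, 'cy': 232.1452778358051, 'hand_eye': array([[ 3.86522587e-04, -9.57258131e-01, -2.89234717e-01,
         7.34314147e-02],
       [ 9.99999830e-01,  2.43829284e-04,  5.29379594e-04,
        -9.79607997e-04],
       [-4.36229027e-04, -2.89234872e-01,  9.57258063e-01,
        -1.43463320e-01],
       [ 0.00000000e+00,  0.00000000e+00,  0.00000000e+00,
         1.00000000e+00]])}
```

View pics/scene0.png

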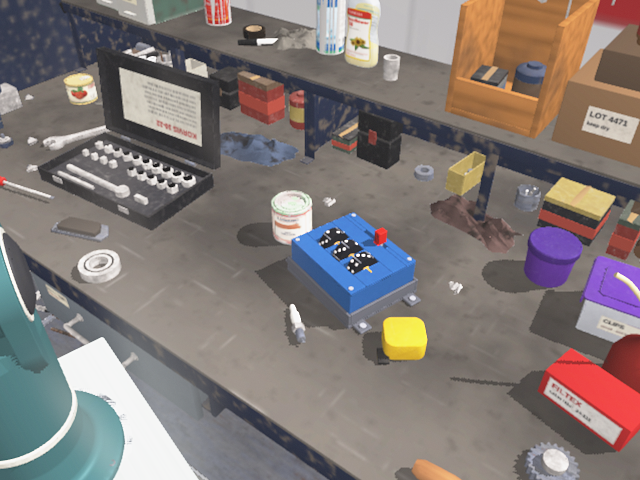

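View pics/top0.png

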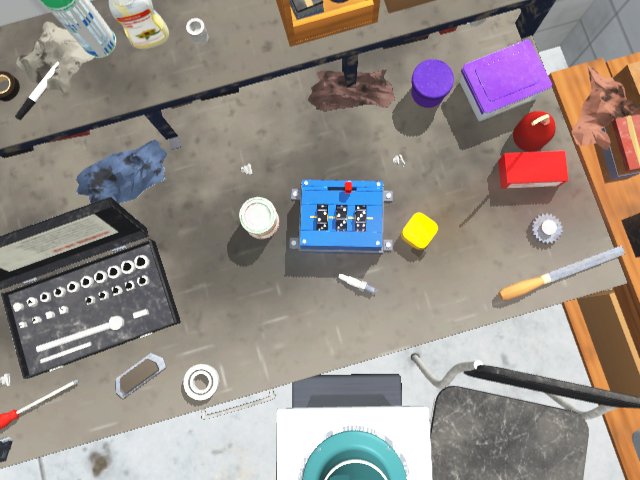

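The scene shows the blue lock near (352,260), and the top view shows it near (342,216), with three black wheels and the red tab at (348,187). The tin is at (259,218), the tape at (420,231) and the plug at (356,284).

```bash
cat > h.py <<'E'
import numpy as np, cv2
from station import get_state, viewer, r
from scipy.spatial.transform import Rotation as R
def cam(n,st=None):
    p=viewer.camera_params(n)
    if n=="wrist":
        T=np.eye(4);T[:3,:3]=R.from_rotvec(st["eef_rot"]).as_matrix();T[:3,3]=st["position"];T=T@p["hand_eye"]
    else: T=p["world_from_camera"]
    return p,T
def cast(px,z,p,T):
    px=np.atleast_2d(px).astype(float)
    d=np.c_[(px[:,0]-p["cx"])/p["fx"],(px[:,1]-p["cy"])/p["fy"],np.ones(len(px))]@T[:3,:3].T
    return T[:3,3]+d*((z-T[2,3])/d[:,2])[:,None]
def proj(X,p,T):
    c=(np.atleast_2d(X)-T[:3,3])@T[:3,:3]
    return np.c_[p["fx"]*c[:,0]/c[:,2]+p["cx"],p["fy"]*c[:,1]/c[:,2]+p["cy"]]
E
python3 - <<'E'
from h import *
im=cv2.imread("pics/top0.png"); p,T=cam("top")
hsv=cv2.cvtColor(im,cv2.COLOR_BGR2HSV)
reg=np.zeros(im.shape[:2],np.uint8); reg[170:262,285:400]=255
m=cv2.inRange(hsv,(100,150,90),(125,255,255))&reg
print("V rows at col 310,375:",hsv[176:256:3,307,2],hsv[176:256:3,377,2])
m2=cv2.inRange(hsv,(100,150,150),(125,255,255))&reg
for q in (m,m2):
    c=max(cv2.findContours(q,0,2)[0],key=cv2.contourArea); 
    h=cv2.convexHull(c); a=cv2.approxPolyDP(h,4,True)[:,0]; print(a.tolist())
    print(cast(a,0.072,p,T).round(4).tolist())
    w=cast(h[:,0]+0.0,0.072,p,T)[:,:2]; print(cv2.minAreaRect((w*1000).astype(np.float32)))
r_=(cv2.inRange(hsv,(0,150,120),(8,255,255))|cv2.inRange(hsv,(172,150,120),(180,255,255)))&reg
ys,xs=np.nonzero(r_);print("red",xs.mean(),ys.mean(),cast([xs.mean(),ys.mean()],0.094,p,T))
y=cv2.inRange(hsv,(20,120,120),(35,255,255)); n,l,s,ce=cv2.connectedComponentsWithStats(y&reg); print("yellow",s[1:].tolist(),ce[1:].tolist())
a=cv2.resize(im[170:262,285:400],None,fx=4.5,fy=4.5,interpolation=2)
sc=cv2.imread("pics/scene0.png"); cv2.imwrite("pics/crop0.png",cv2.resize(sc[205:325,280:425],None,fx=5,fy=5,interpolation=2)[:600,:800])
cv2.imwrite("pics/crop1.png",a)
E
```

```text
V rows at col 310,375: [118 160 253 243 250 247 247 248 247 250 247 247 248 247 247 247 247 248
 227 250 250 249 248 201 128 102  95] [134 131 252 252 254 238 249 249 249 249 247 247 246 245 244 244 246 245
 246 246 246 247 253 249 127 127  93]
[[302, 180], [382, 182], [381, 246], [300, 245]]
[[0.6246, 0.0922, 0.072], [0.6158, -0.0762, 0.072], [0.4798, -0.0689, 0.072], [0.4859, 0.0983, 0.072]]
((551.4324340820312, 11.55303955078125), (169.50389099121094, 140.5359344482422), 87.36854553222656)
[[302, 180], [382, 182], [381, 246], [300, 245]]
[[0.6246, 0.0922, 0.072], [0.6158, -0.0762, 0.072], [0.4798, -0.0689, 0.072], [0.4859, 0.0983, 0.072]]
((551.7095947265625, 11.548774719238281), (169.4388885498047, 140.0805206298828), 87.33041381835938)
red 347.9 186.85714285714286 [[ 0.60157053 -0.00364489  0.094     ]]
yellow [[327, 215, 1, 6, 6], [313, 217, 3, 1, 3], [329, 217, 6, 1, 6], [352, 218, 2, 1, 2], [367, 218, 5, 1, 5]] [[327.0, 217.5], [314.0, 217.0], [331.5, 217.0], [352.5, 218.0], [369.0, 218.0]]
```

View pics/crop1.png

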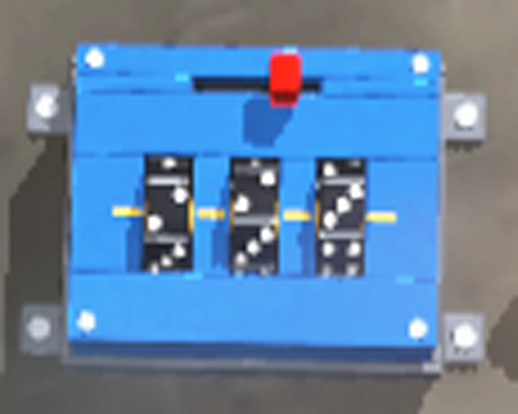

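The crop shows the left wheel reading 2, with 3 on the robot side. The middle wheel sits between 2 and 3, and the right wheel reads 3, with 4 on the robot side. The cradle origin is about (0.5416, 0.012) with yaw −2.65°. Next I'll move above it with the fingers shut.

>>> {"name": "jog_arm", "arguments": {"plan": [[[0.05, -0.08, 0.06], [0, 0, 0.006], 1], [[0.11, -0.19, 0.12], [0, 0, 0.012], 1], [[0.17, -0.3, 0.18], [0, 0, 0.018], 1], [[0.23, -0.4, 0.2], [0, 0, 0.024], 1], [[0.3, -0.52, 0.2], [0, 0, 0.0278], 1]], "force": 20}}

```text
clock: 0.52
position: [0.2327, 0.4782, 0.2929]
eef_rot: [0.067, 3.14, 0.005]
ft_force: [1.5, 0.3, 0.4]
gripper_width: 0.0258
finger_force: 0.0
```

>>> {"name": "jog_arm", "arguments": {"plan": [[[0.06, -0.104, 0], [0, 0, 0], 1], [[0.12, -0.208, 0], [0, 0, 0], 1], [[0.18, -0.312, 0], [0, 0, 0], 1], [[0.24, -0.416, 0], [0, 0, 0], 1], [[0.3, -0.52, 0], [0, 0, 0], 1]]}}

```text
clock: 0.93
position: [0.3228, 0.3203, 0.2911]
eef_rot: [-0.073, -3.141, 0.0]
ft_force: [0.6, 0.3, -0.2]
gripper_width: -0.0002
finger_force: 0.0
```

>>> {"name": "jog_arm", "arguments": {"plan": [[[0.06, -0.104, 0], [0, 0, 0], 1], [[0.12, -0.208, 0], [0, 0, 0], 1], [[0.18, -0.312, 0], [0, 0, 0], 1], [[0.24, -0.416, 0], [0, 0, 0], 1], [[0.3, -0.52, 0], [0, 0, 0], 1]]}}

```text
clock: 1.35
position: [0.4127, 0.1644, 0.2912]
eef_rot: [-0.072, -3.141, -0.0]
ft_force: [0.8, 0.5, -0.0]
gripper_width: 0.0002
finger_force: 0.0
```

>>> {"name": "jog_arm", "arguments": {"plan": [[[0.07, -0.104, -0.06], [0, 0, 0], 1], [[0.14, -0.208, -0.12], [0, 0, 0], 1], [[0.21, -0.312, -0.18], [0, 0, 0], 1], [[0.28, -0.42, -0.24], [0, 0, 0], 1], [[0.3, -0.516, -0.27], [0, 0, 0], 1]]}}

```text
clock: 1.77
position: [0.5036, 0.0093, 0.2085]
eef_rot: [-0.073, -3.14, 0.003]
ft_force: [-0.1, 0.6, 0.7]
gripper_width: -0.0003
finger_force: 0.0
```

```bash
cat >> h.py <<'E'
def unroll(im,p,T,o,yaw,zt):
    "strips: rows = angle +70(far)..-70(near) deg, one per wheel left..right"
    c,s=np.cos(yaw),np.sin(yaw); out=[]
    A=np.radians(np.linspace(70,-70,281))
    for y0 in (.04,0,-.04):
        yy=np.linspace(y0+.011,y0-.011,90)
        g=np.array([[( .026*np.sin(a),y,zt-.026+.026*np.cos(a)) for y in yy] for a in A])
        W=np.stack([o[0]+c*g[...,0]-s*g[...,1],o[1]+s*g[...,0]+c*g[...,1],g[...,2]],-1)
        q=proj(W.reshape(-1,3),p,T).reshape(281,90,2).astype(np.float32)
        out+= [cv2.remap(im,q,None,cv2.INTER_CUBIC),np.zeros((281,10,3),np.uint8)]
    o_=np.hstack(out); o_[140,::8]=(0,0,255); return o_
E
python3 - <<'E'
from h import *
st=get_state(); im=viewer.read_camera("wrist")[...,::-1].copy(); print(st["clock"],st["position"],st["eef_rot"],st["ft_force"],st["gripper_width"])
p,T=cam("wrist",st)
cv2.imwrite("pics/w1.png",im)
u=unroll(im,p,T,(.5416,.012),np.radians(-2.65),.091)
u0=unroll(cv2.imread("pics/top0.png"),*cam("top"),(.5416,.012),np.radians(-2.65),.091)
cv2.imwrite("pics/w1c.png",np.hstack([cv2.resize(im[60:420,130:510],(422,400)),cv2.resize(u,(330,400))]))
cv2.imwrite("pics/u1.png",np.hstack([u,u0]))
hsv=cv2.cvtColor(im,cv2.COLOR_BGR2HSV)
m=cv2.inRange(hsv,(100,150,150),(125,255,255))
h=cv2.convexHull(max(cv2.findContours(m,0,2)[0],key=cv2.contourArea)); print(cv2.approxPolyDP(h,6,True)[:,0].tolist())
for z in (.067,.072,.077): print(z,cv2.minAreaRect((cast(h[:,0],z,p,T)[:,:2]*1000).astype(np.float32)))
E
```

```text
1.7667 [0.50358372 0.00928194 0.20845543] [-7.32591000e-02 -3.14010823e+00  2.53542571e-03] [-0.14761341  0.55564363  0.6820304 ] -0.0003344822582210576
[[443, 190], [428, 347], [395, 357], [242, 357], [218, 345], [206, 189]]
0.067 ((552.020751953125, 10.010322570800781), (170.51336669921875, 136.69290161132812), 87.36079406738281)
0.072 ((549.881591796875, 10.043357849121094), (167.521484375, 134.29441833496094), 87.36079406738281)
0.077 ((547.742431640625, 10.076377868652344), (164.5295867919922, 131.89599609375), 87.36079406738281)
```

View pics/w1c.png

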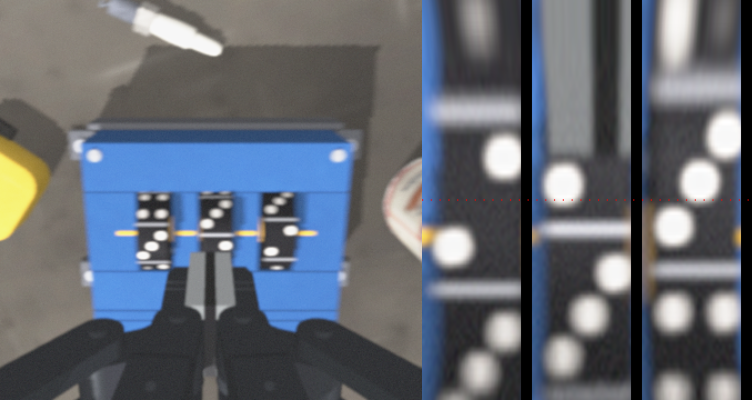

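Wrist view: left is on 2 pips, centred (~60°). The middle's 2/3 border is ~10° before the top (~80°), and right is on 3, ~7° past (~127°). The turns needed are left +60°, middle +160° and right −67°. First I'll feel for the left wheel.

>>> {"name": "jog_arm", "arguments": {"plan": [[[0.03, 0.035, -0.08], [0, 0, 0], 1], [[0.06, 0.07, -0.17], [0, 0, 0], 1], [[0.09, 0.1, -0.26], [0, 0, 0], 1], [[0.114, 0.136, -0.324], [0, 0, 0], 1], [[0.114, 0.136, -0.324], [0, 0, 0], 1]]}}

```text
clock: 2.23
position: [0.5347, 0.0545, 0.1092]
eef_rot: [-0.067, -3.134, 0.002]
ft_force: [-1.0, 1.0, 0.0]
gripper_width: -0.0002
finger_force: 0.0
```

>>> {"name": "jog_arm", "arguments": {"plan": [[[0, 0, -0.02], [0, 0, 0], 1], [[0, 0, -0.04], [0, 0, 0], 1], [[0, 0, -0.05], [0, 0, 0], 1], [[0, 0, -0.05], [0, 0, 0], 1], [[0, 0, -0.05], [0, 0, 0], 1]]}}

```text
clock: 2.65
position: [0.5368, 0.0518, 0.0989]
eef_rot: [0.074, 3.14, 0.001]
ft_force: [-0.5, -0.1, 0.4]
gripper_width: -0.0004
finger_force: 0.0
```

>>> {"name": "jog_arm", "arguments": {"plan": [[[0, 0, -0.003], [0, 0, 0], 1], [[0, 0, -0.007], [0, 0, 0], 1], [[0, 0, -0.007], [0, 0, 0], 1], [[0, 0, -0.007], [0, 0, 0], 1], [[0, 0, -0.007], [0, 0, 0], 1]]}}

```text
clock: 3.07
position: [0.5366, 0.0522, 0.0961]
eef_rot: [0.073, 3.141, 0.0]
ft_force: [0.5, -0.1, -0.0]
gripper_width: 0.0002
finger_force: 0.0
```

>>> {"name": "jog_arm", "arguments": {"plan": [[[0, 0, -0.005], [0, 0, 0], 1], [[0, 0, -0.01], [0, 0, 0], 1], [[0, 0, -0.01], [0, 0, 0], 1], [[0, 0, -0.01], [0, 0, 0], 1], [[0, 0, -0.01], [0, 0, 0], 1]]}}

```text
clock: 3.48
position: [0.5366, 0.0522, 0.0929]
eef_rot: [-0.073, -3.141, 0.0]
ft_force: [0.3, 0.3, 0.2]
gripper_width: -0.0
finger_force: 0.0
```

>>> {"name": "jog_arm", "arguments": {"plan": [[[0, 0, -0.003], [0, 0, 0], 1], [[0, 0, -0.007], [0, 0, 0], 1], [[0, 0, -0.007], [0, 0, 0], 1], [[0, 0, -0.007], [0, 0, 0], 1], [[0, 0, -0.007], [0, 0, 0], 1]]}}

```text
clock: 3.9
position: [0.5367, 0.0522, 0.091]
eef_rot: [0.073, 3.14, 0.0]
ft_force: [-0.8, -0.2, 1.9]
gripper_width: 0.0001
finger_force: 0.8
```

>>> {"name": "jog_arm", "arguments": {"plan": [[[0, 0, -0.003], [0, 0, 0], 1], [[0, 0, -0.006], [0, 0, 0], 1], [[0, 0, -0.006], [0, 0, 0], 1], [[0, 0, -0.006], [0, 0, 0], 1], [[0, 0, -0.006], [0, 0, 0], 1]]}}

```text
clock: 4.32
position: [0.5368, 0.0522, 0.0896]
eef_rot: [0.073, 3.14, 0.001]
ft_force: [-0.5, -1.2, 6.2]
gripper_width: -0.0002
finger_force: 3.3
```

>>> {"name": "jog_arm", "arguments": {"plan": [[[0, 0, -0.003], [0, 0, 0], 1], [[0.012, -0.0005, -0.003], [0, 0, 0], 1], [[0.024, -0.001, -0.003], [0, 0, 0], 1], [[0.036, -0.0016, -0.003], [0, 0, 0], 1], [[0.047, -0.0022, -0.003], [0, 0, 0], 1]]}}

```text
clock: 4.73
position: [0.5509, 0.0516, 0.0889]
eef_rot: [-0.073, -3.141, -0.001]
ft_force: [-2.8, -0.7, 9.7]
gripper_width: 0.0002
finger_force: 4.5
```

>>> {"name": "jog_arm", "arguments": {"plan": [[[0, 0, 0], [0, 0, 0], 1], [[0, 0, 0], [0, 0, 0], 1], [[0, 0, 0.013], [0, 0, 0], 1], [[-0.05, 0.002, 0.023], [0, 0, 0], 1], [[-0.09, 0.004, 0.023], [0, 0, 0], 1]]}}

```text
clock: 5.15
position: [0.5235, 0.0526, 0.0953]
eef_rot: [0.073, 3.14, -0.0]
ft_force: [0.9, 0.1, 0.4]
gripper_width: 0.0002
finger_force: 0.0
```

```bash
cat > look.py <<'E'
from h import *; import sys
st=get_state(); im=viewer.read_camera("wrist")[...,::-1].copy(); print(st["clock"],st["position"],st["ft_force"].round(1))
u=unroll(im,*cam("wrist",st),(.5416,.0118),np.radians(-2.65),.0912)
cv2.imwrite(f"pics/{sys.argv[1]}.png",np.hstack([cv2.resize(im[60:420,130:510],(422,400)),cv2.resize(u,(330,400))]))
E
python3 look.py l1
```

```text
5.15 [0.52348407 0.05261289 0.09525248] [0.9 0.1 0.4]
```

View pics/l1.png

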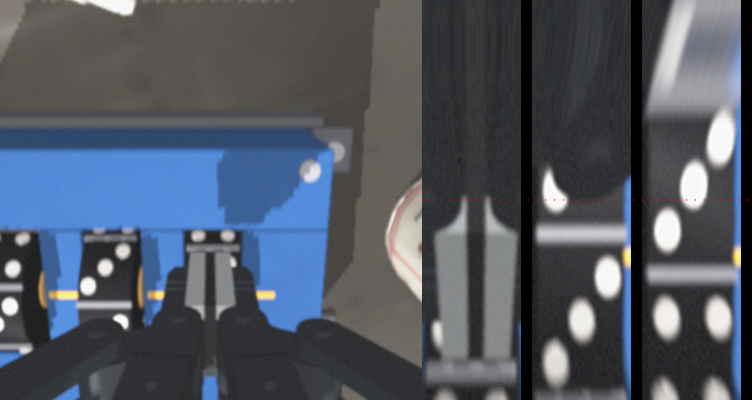

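Stroke gained ~30° with no slip (the 3/4 border is at strip row 370). 29.5° is left on this wheel, so I'll repeat the stroke.

>>> {"name": "jog_arm", "arguments": {"plan": [[[0.025, -0.001, 0], [0, 0, 0], 1], [[0.043, -0.002, 0], [0, 0, 0], 1], [[0.043, -0.002, 0], [0, 0, 0], 1], [[0.043, -0.002, -0.013], [0, 0, 0], 1], [[0.043, -0.002, -0.023], [0, 0, 0], 1]]}}

```text
clock: 5.62
position: [0.5382, 0.052, 0.0884]
eef_rot: [0.073, 3.138, 0.0]
ft_force: [-0.6, -0.3, 10.5]
gripper_width: -0.0002
finger_force: 5.7
```

>>> {"name": "jog_arm", "arguments": {"plan": [[[0, 0, 0], [0, 0, 0], 1], [[0.011, -0.0005, 0], [0, 0, 0], 1], [[0.022, -0.001, 0], [0, 0, 0], 1], [[0.034, -0.0015, 0], [0, 0, 0], 1], [[0.0455, -0.002, 0], [0, 0, 0], 1]]}}

```text
clock: 6.03
position: [0.5505, 0.0515, 0.0888]
eef_rot: [-0.073, -3.14, -0.001]
ft_force: [-2.9, -0.2, 9.9]
gripper_width: 0.0004
finger_force: 4.9
```

>>> {"name": "jog_arm", "arguments": {"plan": [[[0, 0, 0], [0, 0, 0], 1], [[0, 0, 0.013], [0, 0, 0], 1], [[-0.04, 0, 0.08], [0, 0, 0], 1], [[-0.09, -0.07, 0.18], [0, 0, 0], 1], [[-0.13, -0.13, 0.23], [0, 0, 0], 1]]}}

```text
clock: 6.45
position: [0.5111, 0.0125, 0.1585]
eef_rot: [0.07, 3.14, -0.0]
ft_force: [0.7, -0.1, 0.8]
gripper_width: -0.0003
finger_force: 0.0
```

>>> {"name": "jog_arm", "arguments": {"plan": [[[0, 0, 0], [0, 0, 0], 1], [[0, 0, 0], [0, 0, 0], 1], [[0, 0, 0], [0, 0, 0], 1], [[0, 0, 0], [0, 0, 0], 1], [[0, 0, 0], [0, 0, 0], 1]]}}

```text
clock: 6.87
position: [0.511, 0.0133, 0.1562]
eef_rot: [-0.07, -3.139, 0.001]
ft_force: [-0.1, 0.4, 0.2]
gripper_width: 0.0001
finger_force: 0.0
```

```bash
python3 look.py l2
```

```text
6.8667 [0.51103782 0.01330305 0.15618093] [-0.1  0.4  0.2]
```

View pics/l2.png

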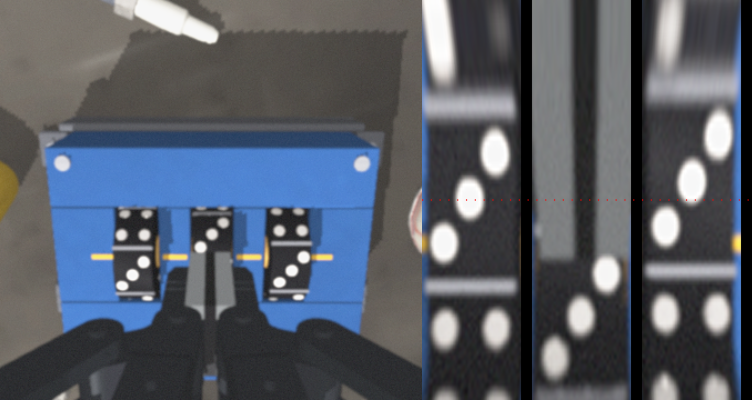

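Left is now on 3, centred to within ~1.4°, and the neighbours haven't moved. Middle next: about 160°, as five 32° strokes. I'll do four and then look.

>>> {"name": "jog_arm", "arguments": {"plan": [[[0.04, -0.002, -0.06], [0, 0, 0], 1], [[0.0777, -0.002, -0.14], [0, 0, 0], 1], [[0.0777, -0.002, -0.207], [0, 0, 0], 1], [[0.0777, -0.002, -0.207], [0, 0, 0], 1], [[0.0777, -0.002, -0.22], [0, 0, 0], 1]]}}

```text
clock: 7.33
position: [0.5341, 0.012, 0.0906]
eef_rot: [-0.072, -3.138, 0.001]
ft_force: [-1.9, 0.0, 3.0]
gripper_width: -0.0
finger_force: 1.7
```

>>> {"name": "jog_arm", "arguments": {"plan": [[[0, 0, -0.006], [0, 0, 0], 1], [[0, 0, -0.01], [0, 0, 0], 1], [[0, 0, -0.01], [0, 0, 0], 1], [[0, 0, -0.01], [0, 0, 0], 1], [[0, 0, -0.01], [0, 0, 0], 1]]}}

```text
clock: 7.75
position: [0.5347, 0.012, 0.0898]
eef_rot: [0.073, 3.14, 0.001]
ft_force: [-2.9, -0.5, 6.3]
gripper_width: -0.0002
finger_force: 2.9
```

>>> {"name": "jog_arm", "arguments": {"plan": [[[0, 0, -0.003], [0, 0, 0], 1], [[0.012, -0.0005, -0.003], [0, 0, 0], 1], [[0.024, -0.001, -0.003], [0, 0, 0], 1], [[0.036, -0.0016, -0.003], [0, 0, 0], 1], [[0.0486, -0.0022, -0.003], [0, 0, 0], 1]]}}

```text
clock: 8.17
position: [0.5496, 0.0114, 0.0893]
eef_rot: [0.072, 3.139, 0.002]
ft_force: [-2.1, -0.1, 6.9]
gripper_width: -0.0
finger_force: 3.8
```

>>> {"name": "jog_arm", "arguments": {"plan": [[[0, 0, 0], [0, 0, 0], 1], [[0, 0, 0.023], [0, 0, 0], 1], [[-0.0486, 0.0022, 0.023], [0, 0, 0], 1], [[-0.0486, 0.0022, 0.01], [0, 0, 0], 1], [[-0.0486, 0.0022, 0], [0, 0, 0], 1]]}}

```text
clock: 8.58
position: [0.5342, 0.0121, 0.0881]
eef_rot: [0.072, 3.141, 0.001]
ft_force: [-3.4, 0.0, 12.2]
gripper_width: -0.0003
finger_force: 6.1
```

>>> {"name": "jog_arm", "arguments": {"plan": [[[0, 0, 0], [0, 0, 0], 1], [[0.012, -0.0005, 0], [0, 0, 0], 1], [[0.024, -0.001, 0], [0, 0, 0], 1], [[0.036, -0.0016, 0], [0, 0, 0], 1], [[0.0486, -0.0022, 0], [0, 0, 0], 1]]}}

```text
clock: 9.0
position: [0.5503, 0.0114, 0.0885]
eef_rot: [0.072, 3.139, 0.001]
ft_force: [-2.0, -0.4, 10.6]
gripper_width: 0.0
finger_force: 5.2
```

>>> {"name": "jog_arm", "arguments": {"plan": [[[0, 0, 0], [0, 0, 0], 1], [[0, 0, 0.023], [0, 0, 0], 1], [[-0.0486, 0.0022, 0.023], [0, 0, 0], 1], [[-0.0486, 0.0022, 0.01], [0, 0, 0], 1], [[-0.0486, 0.0022, 0], [0, 0, 0], 1]]}}

```text
clock: 9.42
position: [0.5343, 0.012, 0.0875]
eef_rot: [-0.072, -3.14, -0.001]
ft_force: [-2.6, -0.9, 14.0]
gripper_width: 0.0001
finger_force: 7.2
```

>>> {"name": "jog_arm", "arguments": {"plan": [[[0, 0, 0], [0, 0, 0], 1], [[0.012, -0.0005, 0], [0, 0, 0], 1], [[0.024, -0.001, 0], [0, 0, 0], 1], [[0.036, -0.0016, 0], [0, 0, 0], 1], [[0.0486, -0.0022, 0], [0, 0, 0], 1]]}}

```text
clock: 9.83
position: [0.5504, 0.0112, 0.0882]
eef_rot: [0.073, 3.14, 0.001]
ft_force: [-1.9, -0.1, 12.2]
gripper_width: -0.0002
finger_force: 5.7
```

>>> {"name": "jog_arm", "arguments": {"plan": [[[0, 0, 0], [0, 0, 0], 1], [[0, 0, 0.023], [0, 0, 0], 1], [[-0.0486, 0.0022, 0.023], [0, 0, 0], 1], [[-0.0486, 0.0022, 0.01], [0, 0, 0], 1], [[-0.0486, 0.0022, 0], [0, 0, 0], 1]]}}

```text
clock: 10.25
position: [0.5343, 0.012, 0.0873]
eef_rot: [-0.072, -3.14, -0.0]
ft_force: [-3.7, -0.2, 15.2]
gripper_width: -0.0002
finger_force: 7.7
```

>>> {"name": "jog_arm", "arguments": {"plan": [[[0, 0, 0], [0, 0, 0], 1], [[0.012, -0.0005, 0], [0, 0, 0], 1], [[0.024, -0.001, 0], [0, 0, 0], 1], [[0.036, -0.0016, 0], [0, 0, 0], 1], [[0.0486, -0.0022, 0], [0, 0, 0], 1]]}}

```text
clock: 10.67
position: [0.5505, 0.0112, 0.0881]
eef_rot: [0.073, 3.14, 0.001]
ft_force: [-3.1, -0.7, 12.5]
gripper_width: -0.0
finger_force: 6.0
```

>>> {"name": "jog_arm", "arguments": {"plan": [[[0, 0, 0], [0, 0, 0], 1], [[0, 0, 0.023], [0, 0, 0], 1], [[-0.09, 0.004, 0.08], [0, 0, 0], 1], [[-0.18, 0.008, 0.16], [0, 0, 0], 1], [[-0.18, 0.008, 0.22], [0, 0, 0], 1]]}}

```text
clock: 11.08
position: [0.4902, 0.0136, 0.1526]
eef_rot: [-0.073, -3.134, 0.0]
ft_force: [1.0, 0.3, -1.2]
gripper_width: 0.0001
finger_force: 0.0
```

>>> {"name": "jog_arm", "arguments": {"plan": [[[0, 0, 0.03], [0, 0, 0], 1], [[0, 0, 0.03], [0, 0, 0], 1], [[0, 0, 0.03], [0, 0, 0], 1], [[0, 0, 0.03], [0, 0, 0], 1], [[0, 0, 0.03], [0, 0, 0], 1]]}}

```text
clock: 11.5
position: [0.4949, 0.0136, 0.1611]
eef_rot: [-0.072, -3.139, 0.001]
ft_force: [0.3, -0.4, -1.0]
gripper_width: -0.0
finger_force: 0.0
```

```bash
python3 look.py m1
```

```text
11.5 [0.49490785 0.01359774 0.16106137] [ 0.3 -0.4 -1. ]
```

View pics/m1.png

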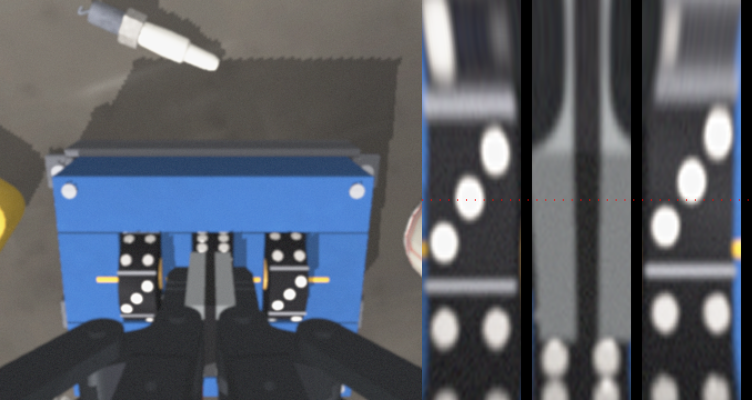

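The fingers hide most of the middle wheel, and a few pips (strip rows 355 and 390) suggest it may have turned further than planned. I'll back off for a clear view and read the strips numerically.

>>> {"name": "jog_arm", "arguments": {"plan": [[[-0.06, 0, 0.06], [0, 0, 0], 1], [[-0.12, 0, 0.12], [0, 0, 0], 1], [[-0.15, 0, 0.15], [0, 0, 0], 1], [[-0.15, 0, 0.15], [0, 0, 0], 1], [[-0.15, 0, 0.15], [0, 0, 0], 1]]}}

```text
clock: 11.97
position: [0.4505, 0.0139, 0.2072]
eef_rot: [0.072, 3.14, 0.001]
ft_force: [0.6, 0.0, -0.8]
gripper_width: 0.0
finger_force: 0.0
```

```bash
cat > ang.py <<'E'
from h import *; import sys
def rep(im,p,T,tag):
    u=unroll(im,p,T,(.5416,.0118),np.radians(-2.65),.0912); cv2.imwrite(f"pics/{tag}.png",u)
    g=cv2.cvtColor(u,cv2.COLOR_BGR2GRAY); g[140]=g[139]
    for i,n in enumerate("LMR"):
        s=g[:,i*100+14:i*100+76]
        f=(s>105).mean(1); ln=np.nonzero(f>.93)[0]
        b=[k.mean()for k in np.split(ln,np.nonzero(np.diff(ln)>3)[0]+1)] if len(ln) else []
        c=cv2.connectedComponentsWithStats((s>185).astype(np.uint8))
        print(tag,n,"borders",[round(70-k*.5,1) for k in b],"pips",[(int(ce[0]),round(70-ce[1]*.5,1),int(st[4])) for st,ce in zip(c[2][1:],c[3][1:]) if st[4]>60])
    return u
if __name__=="__main__":
    st=get_state(); im=viewer.read_camera("wrist")[...,::-1].copy(); print(st["clock"],st["position"])
    cv2.imwrite(f"pics/{sys.argv[1]}_full.png",im)
    u=rep(im,*cam("wrist",st),sys.argv[1])
    t=viewer.read_camera("top")[...,::-1].copy(); v=rep(t,*cam("top"),sys.argv[1]+"t")
    cv2.imwrite(f"pics/{sys.argv[1]}_uv.png",np.hstack([u,v]))
E
python3 ang.py m2; python3 -c "
from ang import *
rep(cv2.imread('pics/top0.png'),*cam('top'),'t0')"
```

```text
11.9667 [0.4504639  0.01389112 0.207198  ]
m2 L borders [np.float64(-30.0)] pips [(28, np.float64(0.8), 663), (7, np.float64(-15.0), 469), (30, np.float64(-30.1), 277), (7, np.float64(-45.2), 387), (52, np.float64(-45.2), 422)]
m2 M borders [] pips [(15, np.float64(-15.0), 371)]
m2 R borders [np.float64(-25.0)] pips [(37, np.float64(4.9), 206), (35, np.float64(-25.0), 368), (52, np.float64(-39.9), 413), (8, np.float64(-40.2), 356), (52, np.float64(-67.3), 211), (7, np.float64(-67.3), 192)]
m2t L borders [np.float64(-28.0)] pips []
m2t M borders [np.float64(0.0)] pips []
m2t R borders [np.float64(0.0)] pips []
t0 L borders [np.float64(29.0), np.float64(-33.7)] pips [(30, np.float64(62.6), 546), (26, np.float64(28.4), 620), (52, np.float64(12.4), 476), (8, np.float64(-17.2), 460), (53, np.float64(-46.9), 368), (29, np.float64(-63.2), 231)]
t0 M borders [np.float64(-12.8)] pips [(52, np.float64(37.0), 703), (8, np.float64(3.9), 481), (52, np.float64(-26.7), 409), (28, np.float64(-41.2), 374), (6, np.float64(-56.2), 252)]
t0 R borders [np.float64(34.2), np.float64(-25.0)] pips [(6, np.float64(54.9), 741), (24, np.float64(32.8), 95), (53, np.float64(22.8), 627), (31, np.float64(5.1), 526), (7, np.float64(-10.4), 453), (53, np.float64(-40.7), 369), (6, np.float64(-41.3), 325)]
```

View pics/m2_uv.png

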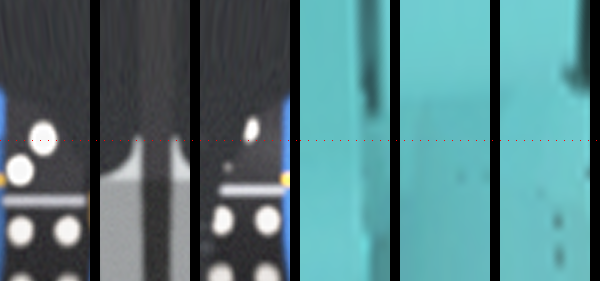

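That view is blocked: the fingers cover the middle wheel when the arm is back, and the arm covers the top view. Moving forward will clear it.

>>> {"name": "jog_arm", "arguments": {"plan": [[[0.09, 0, 0], [0, 0, 0], 1], [[0.18, 0, 0], [0, 0, 0], 1], [[0.27, 0, 0.01], [0, 0, 0], 1], [[0.315, 0, 0.01], [0, 0, 0], 1], [[0.315, 0, 0.01], [0, 0, 0], 1]]}}

```text
clock: 12.48
position: [0.5475, 0.0136, 0.2089]
eef_rot: [0.072, 3.14, -0.003]
ft_force: [0.4, -0.6, 0.3]
gripper_width: -0.0001
finger_force: 0.0
```

```bash
python3 ang.py m3 | grep -v m3t
```

```text
12.4833 [0.54754436 0.01357981 0.20892682]
m3 L borders [np.float64(30.0), np.float64(-31.2)] pips [(6, np.float64(48.0), 592), (30, np.float64(30.0), 220), (51, np.float64(14.6), 528), (28, np.float64(-1.0), 536), (7, np.float64(-16.3), 409), (6, np.float64(-46.1), 317), (52, np.float64(-46.0), 359)]
m3 M borders [np.float64(18.8), np.float64(-41.8)] pips [(7, np.float64(65.4), 285), (54, np.float64(65.4), 282), (7, np.float64(35.6), 546), (52, np.float64(35.6), 589), (31, np.float64(19.0), 421), (8, np.float64(3.7), 454), (51, np.float64(3.6), 492), (29, np.float64(-11.8), 516), (7, np.float64(-27.0), 393), (52, np.float64(-26.9), 422), (6, np.float64(-56.2), 302), (53, np.float64(-60.1), 512)]
m3 R borders [np.float64(36.2), np.float64(-25.8)] pips [(9, np.float64(57.4), 946), (52, np.float64(20.3), 520), (30, np.float64(4.7), 564), (8, np.float64(-10.7), 437), (7, np.float64(-40.8), 359), (53, np.float64(-40.7), 363), (6, np.float64(-68.0), 101), (53, np.float64(-68.0), 123)]
```

Middle: the 5-pip face is at −11.6°, so it needs +11.6° (5.3 mm). Left is within 1°, and right is still at +5° on 3.

>>> {"name": "jog_arm", "arguments": {"plan": [[[-0.028, -0.005, -0.12], [0, 0, 0], 1], [[-0.028, -0.005, -0.24], [0, 0, 0], 1], [[-0.028, -0.005, -0.34], [0, 0, 0], 1], [[-0.028, -0.005, -0.375], [0, 0, 0], 1], [[-0.028, -0.005, -0.375], [0, 0, 0], 1]]}}

```text
clock: 13.0
position: [0.5334, 0.012, 0.0953]
eef_rot: [-0.073, -3.134, 0.002]
ft_force: [-0.3, 0.4, 1.0]
gripper_width: -0.0002
finger_force: 0.0
```

>>> {"name": "jog_arm", "arguments": {"plan": [[[0, 0, -0.01], [0, 0, 0], 1], [[0, 0, -0.02], [0, 0, 0], 1], [[0, 0, -0.02], [0, 0, 0], 1], [[0, 0, -0.02], [0, 0, 0], 1], [[0, 0, -0.02], [0, 0, 0], 1]]}}

```text
clock: 13.42
position: [0.5369, 0.0123, 0.0929]
eef_rot: [0.072, 3.139, 0.001]
ft_force: [0.6, 1.0, 0.1]
gripper_width: 0.0001
finger_force: 0.0
```

>>> {"name": "jog_arm", "arguments": {"plan": [[[0, 0, -0.006], [0, 0, 0], 1], [[0, 0, -0.0125], [0, 0, 0], 1], [[0, 0, -0.0125], [0, 0, 0], 1], [[0, 0, -0.0125], [0, 0, 0], 1], [[0, 0, -0.0125], [0, 0, 0], 1]]}}

```text
clock: 13.83
position: [0.5371, 0.0123, 0.0891]
eef_rot: [0.073, 3.139, 0.001]
ft_force: [-1.2, 0.5, 9.2]
gripper_width: -0.0002
finger_force: 4.3
```

>>> {"name": "jog_arm", "arguments": {"plan": [[[0.006, -0.0003, 0], [0, 0, 0], 1], [[0.012, -0.0006, 0], [0, 0, 0], 1], [[0.0177, -0.0008, 0], [0, 0, 0], 1], [[0.0177, -0.0008, 0], [0, 0, 0], 1], [[0.0177, -0.0008, 0], [0, 0, 0], 1]]}}

```text
clock: 14.25
position: [0.5423, 0.0121, 0.0891]
eef_rot: [0.073, 3.139, 0.001]
ft_force: [-2.2, -0.3, 8.1]
gripper_width: 0.0
finger_force: 4.3
```

>>> {"name": "jog_arm", "arguments": {"plan": [[[0, 0, 0.02], [0, 0, 0], 1], [[0, 0, 0.13], [0, 0, 0], 1], [[0.02, 0, 0.26], [0, 0, 0], 1], [[0.02, 0, 0.39], [0, 0, 0], 1], [[0.02, 0, 0.4], [0, 0, 0], 1]]}}

```text
clock: 14.67
position: [0.5517, 0.0116, 0.2149]
eef_rot: [0.073, 3.129, 0.003]
ft_force: [0.4, -0.9, -0.0]
gripper_width: 0.0002
finger_force: 0.0
```

>>> {"name": "jog_arm", "arguments": {"plan": [[[0, 0, 0], [0, 0, 0], 1], [[0, 0, 0], [0, 0, 0], 1], [[0, 0, 0], [0, 0, 0], 1], [[0, 0, 0], [0, 0, 0], 1], [[0, 0, 0], [0, 0, 0], 1]]}}

```text
clock: 15.08
position: [0.5467, 0.0119, 0.2066]
eef_rot: [-0.073, -3.138, 0.001]
ft_force: [-1.1, 0.3, -0.9]
gripper_width: 0.0001
finger_force: 0.0
```

```bash
python3 ang.py m4 | grep -v m4t
```

```text
15.0833 [0.54670502 0.01187221 0.20663413]
m4 L borders [np.float64(31.2), np.float64(-30.8)] pips [(6, np.float64(50.0), 641), (30, np.float64(31.0), 434), (51, np.float64(15.3), 524), (29, np.float64(-0.4), 535), (7, np.float64(-15.7), 406), (7, np.float64(-45.3), 334), (52, np.float64(-45.2), 348)]
m4 M borders [np.float64(31.5), np.float64(-30.0)] pips [(7, np.float64(52.2), 799), (52, np.float64(52.5), 866), (31, np.float64(31.6), 274), (8, np.float64(16.1), 479), (52, np.float64(16.2), 515), (29, np.float64(0.4), 532), (7, np.float64(-15.0), 425), (52, np.float64(-14.9), 452), (7, np.float64(-53.8), 775), (52, np.float64(-44.9), 337), (53, np.float64(-59.2), 264)]
m4 R borders [np.float64(37.0), np.float64(-25.0)] pips [(9, np.float64(58.5), 956), (52, np.float64(21.1), 504), (30, np.float64(5.3), 565), (8, np.float64(-10.1), 443), (7, np.float64(-40.0), 349), (53, np.float64(-40.0), 363), (53, np.float64(-67.1), 187), (6, np.float64(-67.8), 134)]
```

Middle is now on 5, centred. Right wheel needs −65°, in two backward strokes.

>>> {"name": "jog_arm", "arguments": {"plan": [[[0, -0.08, -0.06], [0, 0, 0], 1], [[0, -0.135, -0.16], [0, 0, 0], 1], [[0, -0.135, -0.28], [0, 0, 0], 1], [[0, -0.135, -0.36], [0, 0, 0], 1], [[0, -0.135, -0.37], [0, 0, 0], 1]]}}

```text
clock: 15.6
position: [0.544, -0.0288, 0.0925]
eef_rot: [-0.074, -3.132, 0.002]
ft_force: [-1.5, -0.3, -1.3]
gripper_width: -0.0003
finger_force: 0.0
```

>>> {"name": "jog_arm", "arguments": {"plan": [[[0, 0, 0], [0, 0, 0], 1], [[0, 0, 0], [0, 0, 0], 1], [[0, 0, 0], [0, 0, 0], 1], [[0, 0, 0], [0, 0, 0], 1], [[0, 0, 0], [0, 0, 0], 1]]}}

```text
clock: 16.02
position: [0.5485, -0.0283, 0.0984]
eef_rot: [0.072, 3.138, 0.001]
ft_force: [0.7, 0.1, -0.1]
gripper_width: -0.0001
finger_force: 0.0
```

z .0984 → .0891: −9.3 mm, done in two steps.

>>> {"name": "jog_arm", "arguments": {"plan": [[[0, 0, -0.012], [0, 0, 0], 1], [[0, 0, -0.022], [0, 0, 0], 1], [[0, 0, -0.026], [0, 0, 0], 1], [[0, 0, -0.026], [0, 0, 0], 1], [[0, 0, -0.026], [0, 0, 0], 1]]}}

```text
clock: 16.43
position: [0.548, -0.0284, 0.0898]
eef_rot: [0.072, 3.14, 0.001]
ft_force: [-0.3, -0.3, 5.6]
gripper_width: 0.0003
finger_force: 3.0
```

>>> {"name": "jog_arm", "arguments": {"plan": [[[0, 0, -0.003], [0, 0, 0], 1], [[-0.012, 0.0005, -0.003], [0, 0, 0], 1], [[-0.024, 0.001, -0.003], [0, 0, 0], 1], [[-0.036, 0.0016, -0.003], [0, 0, 0], 1], [[-0.048, 0.0022, -0.003], [0, 0, 0], 1]]}}

```text
clock: 16.85
position: [0.5356, -0.0278, 0.0897]
eef_rot: [0.072, 3.135, 0.0]
ft_force: [1.9, 0.7, 6.5]
gripper_width: 0.0005
finger_force: 3.2
```

>>> {"name": "jog_arm", "arguments": {"plan": [[[0, 0, 0], [0, 0, 0], 1], [[0, 0, 0], [0, 0, 0], 1], [[0, 0, 0.02], [0, 0, 0], 1], [[0, 0, 0.14], [0, 0, 0], 1], [[0.02, 0, 0.27], [0, 0, 0], 1]]}}

```text
clock: 17.27
position: [0.5359, -0.0281, 0.168]
eef_rot: [-0.073, -3.133, 0.002]
ft_force: [0.7, 1.1, 0.3]
gripper_width: 0.0001
finger_force: 0.0
```

>>> {"name": "jog_arm", "arguments": {"plan": [[[0.02, 0, 0.1], [0, 0, 0], 1], [[0.02, 0, 0.1], [0, 0, 0], 1], [[0.02, 0, 0.1], [0, 0, 0], 1], [[0.02, 0, 0.1], [0, 0, 0], 1], [[0.02, 0, 0.1], [0, 0, 0], 1]]}}

```text
clock: 17.68
position: [0.5437, -0.0278, 0.1978]
eef_rot: [-0.072, -3.137, 0.0]
ft_force: [0.6, 0.6, 0.5]
gripper_width: 0.0002
finger_force: 0.0
```

```bash
python3 ang.py r1 | grep -v r1t
```

```text
17.6833 [ 0.54370327 -0.02776038  0.19782243]
r1 L borders [np.float64(30.8), np.float64(-30.8)] pips [(5, np.float64(49.3), 534), (31, np.float64(30.8), 456), (50, np.float64(15.4), 557), (28, np.float64(-0.3), 540), (7, np.float64(-15.7), 393), (7, np.float64(-45.3), 344), (52, np.float64(-45.3), 375)]
r1 M borders [np.float64(31.8), np.float64(-30.0)] pips [(6, np.float64(52.9), 735), (50, np.float64(53.8), 1010), (29, np.float64(31.6), 417), (7, np.float64(16.1), 454), (51, np.float64(16.2), 540), (28, np.float64(0.5), 541), (7, np.float64(-15.0), 412), (51, np.float64(-14.9), 475), (7, np.float64(-44.6), 344), (52, np.float64(-44.7), 367), (7, np.float64(-60.9), 435), (53, np.float64(-59.1), 306)]
r1 R borders [np.float64(5.5), np.float64(-54.5)] pips [(52, np.float64(58.2), 891), (8, np.float64(21.4), 499), (30, np.float64(5.2), 496), (52, np.float64(-9.9), 470), (29, np.float64(-25.1), 468), (7, np.float64(-40.0), 367), (53, np.float64(-67.6), 176), (6, np.float64(-67.6), 148)]
```

>>> {"name": "jog_arm", "arguments": {"plan": [[[0.0145, -0.002, -0.1], [0, 0, 0], 1], [[0.0145, -0.002, -0.2], [0, 0, 0], 1], [[0.0145, -0.002, -0.29], [0, 0, 0], 1], [[0.0145, -0.002, -0.335], [0, 0, 0], 1], [[0.0145, -0.002, -0.335], [0, 0, 0], 1]]}}

```text
clock: 18.2
position: [0.5462, -0.0285, 0.0947]
eef_rot: [-0.073, -3.132, 0.002]
ft_force: [0.1, 0.2, 0.2]
gripper_width: 0.0002
finger_force: 0.0
```

>>> {"name": "jog_arm", "arguments": {"plan": [[[0, 0, 0], [0, 0, 0], 1], [[0, 0, 0], [0, 0, 0], 1], [[0, 0, 0], [0, 0, 0], 1], [[0, 0, 0], [0, 0, 0], 1], [[0, 0, 0], [0, 0, 0], 1]]}}

```text
clock: 18.62
position: [0.5501, -0.0284, 0.0998]
eef_rot: [0.072, 3.139, 0.001]
ft_force: [-0.1, 0.9, 1.1]
gripper_width: 0.0002
finger_force: 0.0
```

>>> {"name": "jog_arm", "arguments": {"plan": [[[-0.006, 0, -0.012], [0, 0, 0], 1], [[-0.006, 0, -0.022], [0, 0, 0], 1], [[-0.006, 0, -0.032], [0, 0, 0], 1], [[-0.006, 0, -0.0335], [0, 0, 0], 1], [[-0.006, 0, -0.0335], [0, 0, 0], 1]]}}

```text
clock: 19.03
position: [0.5478, -0.0284, 0.0892]
eef_rot: [-0.073, -3.141, -0.001]
ft_force: [-2.3, 0.6, 8.5]
gripper_width: -0.0002
finger_force: 4.1
```

>>> {"name": "jog_arm", "arguments": {"plan": [[[-0.01, 0.0005, -0.001], [0, 0, 0], 1], [[-0.022, 0.001, -0.001], [0, 0, 0], 1], [[-0.034, 0.0015, -0.001], [0, 0, 0], 1], [[-0.045, 0.002, -0.001], [0, 0, 0], 1], [[-0.055, 0.0025, -0.001], [0, 0, 0], 1]]}}

```text
clock: 19.45
position: [0.5336, -0.0277, 0.0897]
eef_rot: [0.072, 3.135, 0.0]
ft_force: [3.3, 0.1, 6.3]
gripper_width: -0.0
finger_force: 3.1
```

>>> {"name": "jog_arm", "arguments": {"plan": [[[0, 0, 0], [0, 0, 0], 1], [[0, 0, 0], [0, 0, 0], 1], [[0, 0, 0.02], [0, 0, 0], 1], [[0, 0, 0.14], [0, 0, 0], 1], [[0.02, 0, 0.27], [0, 0, 0], 1]]}}

```text
clock: 19.87
position: [0.534, -0.028, 0.1681]
eef_rot: [-0.073, -3.133, 0.002]
ft_force: [1.4, -0.0, -0.1]
gripper_width: 0.0001
finger_force: 0.0
```

>>> {"name": "jog_arm", "arguments": {"plan": [[[0.03, 0, 0.1], [0, 0, 0], 1], [[0.03, 0, 0.1], [0, 0, 0], 1], [[0.03, 0, 0.1], [0, 0, 0], 1], [[0.03, 0, 0.1], [0, 0, 0], 1], [[0.03, 0, 0.1], [0, 0, 0], 1]]}}

```text
clock: 20.28
position: [0.5447, -0.0276, 0.1979]
eef_rot: [-0.073, -3.137, 0.0]
ft_force: [1.1, 0.4, -0.5]
gripper_width: -0.0004
finger_force: 0.0
```

```bash
python3 ang.py r2 | grep -v r2t
```

```text
20.2833 [ 0.54471457 -0.0276273   0.19794583]
r2 L borders [np.float64(30.8), np.float64(-30.5)] pips [(5, np.float64(49.1), 518), (30, np.float64(30.5), 430), (50, np.float64(15.3), 542), (28, np.float64(-0.3), 547), (7, np.float64(-15.7), 409), (52, np.float64(-45.3), 375), (7, np.float64(-45.4), 335)]
r2 M borders [np.float64(32.0), np.float64(-29.8)] pips [(6, np.float64(52.8), 733), (50, np.float64(53.3), 991), (30, np.float64(32.0), 442), (7, np.float64(16.2), 462), (51, np.float64(16.2), 541), (29, np.float64(0.5), 535), (7, np.float64(-14.9), 413), (51, np.float64(-14.9), 463), (7, np.float64(-44.7), 345), (52, np.float64(-44.9), 346), (7, np.float64(-61.6), 444), (53, np.float64(-61.3), 405)]
r2 R borders [np.float64(34.5), np.float64(-27.8)] pips [(31, np.float64(65.8), 257), (30, np.float64(34.2), 496), (52, np.float64(18.4), 526), (8, np.float64(-12.6), 437), (18, np.float64(-27.7), 85), (52, np.float64(-42.6), 376), (30, np.float64(-56.7), 345), (5, np.float64(-67.9), 115)]
```

View pics/r2_full.png

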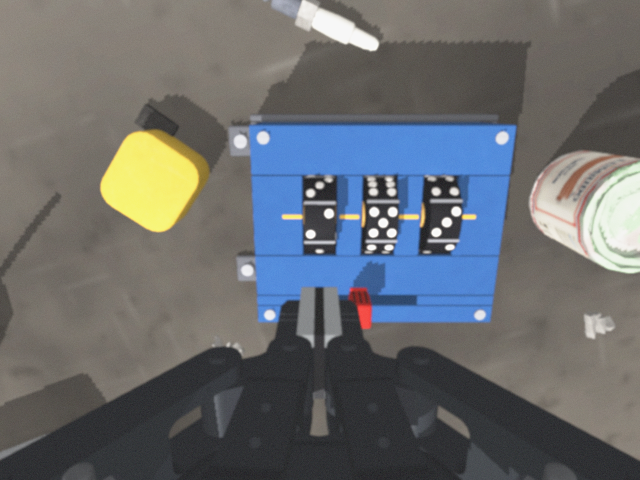

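All three read 3, 5 and 2 at the line (offsets 0°, +0.5°, +3°). The red tab is at (360,308) beside the fingertips, and the bystanders haven't moved. Next, the bolt: I'll lower the tip to the right of the tab.

>>> {"name": "jog_arm", "arguments": {"plan": [[[0.09, -0.01, 0], [0, 0, 0], 1], [[0.177, -0.01, -0.03], [0, 0, 0], 1], [[0.177, -0.01, -0.14], [0, 0, 0], 1], [[0.177, -0.01, -0.24], [0, 0, 0], 1], [[0.177, -0.01, -0.3], [0, 0, 0], 1]]}}

```text
clock: 20.8
position: [0.5971, -0.0307, 0.1053]
eef_rot: [-0.073, -3.135, 0.001]
ft_force: [-0.9, 0.1, -0.5]
gripper_width: -0.0001
finger_force: 0.0
```

>>> {"name": "jog_arm", "arguments": {"plan": [[[0, 0, 0], [0, 0, 0], 1], [[0, 0, 0], [0, 0, 0], 1], [[0, 0, 0], [0, 0, 0], 1], [[0, 0, 0], [0, 0, 0], 1], [[0, 0, 0], [0, 0, 0], 1]]}}

```text
clock: 21.22
position: [0.6002, -0.0308, 0.111]
eef_rot: [0.073, 3.138, 0.001]
ft_force: [-0.1, -0.2, -0.4]
gripper_width: -0.0
finger_force: 0.0
```

>>> {"name": "jog_arm", "arguments": {"plan": [[[0.005, 0, -0.025], [0, 0, 0], 1], [[0.005, 0, -0.05], [0, 0, 0], 1], [[0.005, 0, -0.075], [0, 0, 0], 1], [[0.005, 0, -0.093], [0, 0, 0], 1], [[0.005, 0, -0.093], [0, 0, 0], 1]]}}

```text
clock: 21.63
position: [0.5996, -0.0307, 0.0798]
eef_rot: [-0.072, -3.138, 0.0]
ft_force: [-0.4, -0.3, 0.1]
gripper_width: 0.0002
finger_force: 0.0
```

>>> {"name": "jog_arm", "arguments": {"plan": [[[0, 0.008, 0], [0, 0, 0], 1], [[0.001, 0.016, 0], [0, 0, 0], 1], [[0.001, 0.024, 0], [0, 0, 0], 1], [[0.001, 0.032, 0], [0, 0, 0], 1], [[0.002, 0.04, 0], [0, 0, 0], 1]]}}

```text
clock: 22.05
position: [0.6016, -0.0196, 0.0819]
eef_rot: [0.073, 3.14, -0.002]
ft_force: [-0.4, -3.9, 0.1]
gripper_width: -0.0001
finger_force: 1.6
```

>>> {"name": "jog_arm", "arguments": {"plan": [[[0, 0.008, 0], [0, 0, 0], 1], [[0.001, 0.016, 0], [0, 0, 0], 1], [[0.001, 0.018, 0], [0, 0, 0], 1], [[0.001, 0.018, 0], [0, 0, 0], 1], [[0.001, 0.018, 0], [0, 0, 0], 1]]}}

```text
clock: 22.47
position: [0.6019, -0.0131, 0.0818]
eef_rot: [0.072, 3.14, 0.001]
ft_force: [-0.3, -2.2, 1.6]
gripper_width: -0.0003
finger_force: 1.0
```

>>> {"name": "jog_arm", "arguments": {"plan": [[[0, 0.007, 0], [0, 0, 0], 1], [[0.001, 0.014, 0], [0, 0, 0], 1], [[0.001, 0.021, 0], [0, 0, 0], 1], [[0.001, 0.028, 0], [0, 0, 0], 1], [[0.002, 0.035, 0], [0, 0, 0], 1]]}}

```text
clock: 22.88
position: [0.6024, -0.0026, 0.0817]
eef_rot: [0.072, 3.141, 0.0]
ft_force: [-0.3, -2.4, 3.5]
gripper_width: 0.0
finger_force: 1.6
```

>>> {"name": "jog_arm", "arguments": {"plan": [[[0, 0.003, 0], [0, 0, 0], 1], [[0, 0.006, 0], [0, 0, 0], 1], [[0, 0.006, 0], [0, 0, 0], 1], [[0, 0.006, 0], [0, 0, 0], 1], [[0, 0.006, 0], [0, 0, 0], 1]]}}

```text
clock: 23.3
position: [0.6023, -0.0007, 0.0815]
eef_rot: [0.072, 3.141, 0.001]
ft_force: [1.1, -1.7, 1.8]
gripper_width: -0.0001
finger_force: 0.8
```

Past the 8 mm block, so the lock is released. I'll take small steps to the stop.

>>> {"name": "jog_arm", "arguments": {"plan": [[[0, 0.003, 0], [0, 0, 0], 1], [[0, 0.006, 0], [0, 0, 0], 1], [[0, 0.008, 0], [0, 0, 0], 1], [[0, 0.008, 0], [0, 0, 0], 1], [[0, 0.008, 0], [0, 0, 0], 1]]}}

```text
clock: 23.72
position: [0.6024, 0.0014, 0.0815]
eef_rot: [0.073, 3.141, -0.0]
ft_force: [1.6, -1.8, -0.1]
gripper_width: -0.0001
finger_force: 1.4
```

>>> {"name": "jog_arm", "arguments": {"plan": [[[0, 0.002, 0], [0, 0, 0], 1], [[0, 0.004, 0], [0, 0, 0], 1], [[0, 0.004, 0], [0, 0, 0], 1], [[0, 0.004, 0], [0, 0, 0], 1], [[0, 0.004, 0], [0, 0, 0], 1]]}}

```text
clock: 24.13
position: [0.6024, 0.0021, 0.0816]
eef_rot: [0.073, 3.14, -0.001]
ft_force: [2.7, -5.1, -0.3]
gripper_width: -0.0001
finger_force: 2.3
```

>>> {"name": "jog_arm", "arguments": {"plan": [[[0, 0.0015, 0], [0, 0, 0], 1], [[0, 0.003, 0], [0, 0, 0], 1], [[0, 0.003, 0], [0, 0, 0], 1], [[0, 0.003, 0], [0, 0, 0], 1], [[0, 0.003, 0], [0, 0, 0], 1]]}}

```text
clock: 24.55
position: [0.6024, 0.0021, 0.0816]
eef_rot: [0.074, 3.14, -0.002]
ft_force: [2.0, -7.3, -0.6]
gripper_width: -0.0002
finger_force: 3.1
```

>>> {"name": "jog_arm", "arguments": {"plan": [[[0, 0.002, 0], [0, 0, 0], 1], [[0, 0.003, 0], [0, 0, 0], 1], [[0, 0.003, 0], [0, 0, 0], 1], [[0, 0.003, 0], [0, 0, 0], 1], [[0, 0.003, 0], [0, 0, 0], 1]]}}

```text
clock: 24.97
position: [0.6024, 0.0022, 0.0816]
eef_rot: [0.075, 3.14, -0.004]
ft_force: [2.2, -7.5, -0.1]
gripper_width: 0.0001
finger_force: 3.9
```

>>> {"name": "jog_arm", "arguments": {"plan": [[[0, -0.02, 0], [0, 0, 0], 1], [[0, -0.05, 0], [0, 0, 0], 1], [[0, -0.05, 0.08], [0, 0, 0], 1], [[0, -0.05, 0.2], [0, 0, 0], 1], [[0, -0.05, 0.33], [0, 0, 0], 1]]}}

```text
clock: 25.38
position: [0.6003, -0.01, 0.1799]
eef_rot: [-0.072, -3.135, -0.001]
ft_force: [1.1, 0.9, 0.6]
gripper_width: -0.0002
finger_force: 0.0
```

>>> {"name": "jog_arm", "arguments": {"plan": [[[-0.05, 0, 0.08], [0, 0, 0], 1], [[-0.05, 0, 0.08], [0, 0, 0], 1], [[-0.05, 0, 0.08], [0, 0, 0], 1], [[-0.05, 0, 0.08], [0, 0, 0], 1], [[-0.05, 0, 0.08], [0, 0, 0], 1]]}}

```text
clock: 25.8
position: [0.5865, -0.0101, 0.2031]
eef_rot: [-0.072, -3.138, -0.0]
ft_force: [-0.1, 0.7, 0.2]
gripper_width: 0.0001
finger_force: 0.0
```

```bash
python3 ang.py e1 | grep -v e1t; python3 - <<'E'
from h import *
im=viewer.read_camera("scene")[...,::-1].copy(); cv2.imwrite("pics/s1.png",im)
w=cv2.imread("pics/e1_full.png"); st=get_state()
for n,i in (("scene",im),("wrist",w),("scene0",cv2.imread("pics/scene0.png"))):
    p,T=cam(n[:5],st) if n!="scene0" else cam("scene")
    hsv=cv2.cvtColor(i,cv2.COLOR_BGR2HSV); m=cv2.inRange(hsv,(0,170,120),(8,255,255))|cv2.inRange(hsv,(172,170,120),(180,255,255))
    if n!="wrist": k=np.zeros_like(m);k[200:290,330:420]=255;m&=k
    c=cv2.connectedComponentsWithStats(m); print(n,[(ce.round(1).tolist(),int(s[4])) for s,ce in zip(c[2][1:],c[3][1:]) if s[4]>30])
    for s,ce in zip(c[2][1:],c[3][1:]):
        if s[4]>30:
            q=cast(ce,.086,p,T)[0]-[.5416,.0118,0]; a=np.radians(-2.65); print(" cradle mm",((np.cos(a)*q[0]+np.sin(a)*q[1])*1e3).round(1),((-np.sin(a)*q[0]+np.cos(a)*q[1])*1e3).round(1))
E
```

```text
25.8 [ 0.58645893 -0.01011301  0.203102  ]
e1 L borders [np.float64(30.2), np.float64(-30.8)] pips [(6, np.float64(46.9), 466), (30, np.float64(30.0), 438), (51, np.float64(14.8), 516), (28, np.float64(-0.8), 509), (7, np.float64(-15.9), 392), (7, np.float64(-45.3), 340), (52, np.float64(-45.4), 368)]
e1 M borders [np.float64(30.8), np.float64(-30.0)] pips [(7, np.float64(48.2), 540), (52, np.float64(48.3), 604), (29, np.float64(30.9), 343), (7, np.float64(15.7), 450), (51, np.float64(15.6), 491), (29, np.float64(0.1), 510), (7, np.float64(-15.2), 412), (52, np.float64(-15.2), 445), (7, np.float64(-53.9), 827), (53, np.float64(-44.7), 350), (53, np.float64(-61.7), 471)]
e1 R borders [np.float64(33.5), np.float64(-28.0)] pips [(31, np.float64(64.8), 448), (30, np.float64(33.4), 389), (52, np.float64(17.9), 491), (8, np.float64(-12.9), 424), (53, np.float64(-42.4), 359), (30, np.float64(-56.0), 334), (4, np.float64(-68.6), 71)]
scene [([371.0, 228.7], 152)]
 cradle mm 61.5 13.2
wrist [([368.9, 251.5], 643)]
 cradle mm 64.6 12.6
scene0 [([380.3, 235.9], 159)]
 cradle mm 61.7 -11.8
```

The bolt travelled 25 mm to its stop, the wheels still read 3, 5 and 2, and the arm is clear.

```bash
python3 -c "
from station import r
print(r.close_job())"
```

```text
the job is handed in; nothing more can be done
None
```

The lock is open: the wheels read 3, 5 and 2 (all within about 3°), the bolt is 25 mm left against its stop, the highest force reported was about 15 N, nothing beside the lock was touched as far as I could tell, and I handed the job in at about 26 s.

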